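# Close a two-part ring mould over its core and hold it pressed shut

### The arm

A 6-joint arm with a two-finger parallel gripper is mounted at the origin on the work surface. World frame = base frame: x ahead of the robot, y to its left, z up, the work surface at z = 0. Lengths are in m, angles in rad, forces in N, time in s.
With the tool pointing down it reaches from about 0.3 to 0.95 m from the base axis. Payload 3.1 kg.
Tool frame: the origin (TCP) lies at the very end of the fingers, on their centre line; the grasp point (between the pads) lies 19 mm behind it; z points along the fingers, y is the line along which they close (so a half turn about z gives the same grasp; the last joint's range is limited). The gripper opens to 85 mm and grips with 20 to 120 N. Pads are 22 mm wide; open, the fingers measure 114 mm over their backs; the gripper's body (76 mm by 85 mm) begins 54 mm behind the grasp point. The pads swing forward as they close: fully open they stand 13 mm farther back than shut.
Start: joints at [1.141, 0.308, 1.634, -0, 1.2, -0.07], TCP at [0.22, 0.585, 0.231] pointing down, gripper open.
Joint ranges: [-3.06, 3.06], [-0.79, 1.96], [0.05, 2.63], [-1.19, 4.34], [0.05, 2.64], [-2.94, 2.94]. Speed limits (rad/s): [2.79, 2.79, 3.14, 3.14, 3.14, 3.14].

### API

Orientations are given as a unit quaternion [w, x, y, z].
In Python, from cell import ctrl gives the robot as it stands.
- The arm moves only by the tool servo_tool, never from a script. Its argument "commands" is one flat list of numbers, 7 for each row, row after row: the closure, from -1 (fully open) to 1 (shut), so that 0 is half open, then the shift along the tool's x, y, z scaled (see below), then the turn, a rotation vector about the tool's x, y, z scaled (see below). In form: [claw, x, y, z, wx, wy, wz, claw, x, y, z, wx, wy, wz, ...]. A call has 1 to 8 rows; each row shifts and turns the commanded pose from where the row before left it, along the tool's axes as they then stand; what a row does not reach is not made up. The controller multiplies each number of a shift by 25 mm and each number of a turn by 0.08 rad. A row lasts 1/12 s, in which the tool goes at most 41.7 mm and 7.16 degrees, less where a joint would pass 70% of its speed; a pose out of reach is approached as far as the arm can. A call with a number of a shift or a turn outside -1 to 1 is refused whole. A call with a gripper value outside its range is refused whole. The fingers move at their own pace and stop on an object; "force" is the grip in N (left out, the last holds). Time passes only in rows, so rows that do not move let the fingers close. It gives the time, the measured TCP pose, the force, the opening and the grip force at its end, in the units of the state.
- ctrl.sense(): the state, without advancing time (a new reading comes with each control period).
- ctrl.snapshot(name): name is "scene" or "top" or "wrist"; returns (picture, depth): 420x560x3 uint8, red, green, blue; 420x560 float32, m along the optical axis (not along the pixel's ray), 0 where there is no reading.
- ctrl.get_calibration(name): a dict with "intrinsics" (3x3 intrinsics, pixels), "distortion" ([k1, k2, p1, p2, k3] as OpenCV has them; the pictures are not rectified), "T" (4x4, takes a point from camera to world coordinates). Camera axes: x right, y up, looking along -z (the intrinsics and any distortion apply to the point x, -y, -z); pixel columns grow to the right and rows downward; lengths in m; the calibration is good to about 2 mm. A picture is of the moment at which its call begins: read the wrist's pose just before it. get_calibration takes no time and is no camera call; for the wrist camera it gives the pose at the moment of the call.
- ctrl.close_job(): hands the job in; it is judged then, once.
Trained networks look in the newest picture that a camera, given by its name, has taken for a name from the list of things; names that differ only in an ending like _2 or _b are one class to them, and where a whole thing is asked for, a point or a joint stands for the part that bears it (a point fixed in the world has none). Each returns a list of dicts, best first, with "conf" (0 to 1); they miss things now and then, are a little off and sometimes report something else, mostly with a low value. They report only what shows in the picture. A call takes as long as a camera call. They do not tell look-alikes from the thing itself.
- ctrl.silhouettes(camera, target): "pixels" (420x560 bool, what is visible of it) and "centre" ([column, row] in pixels, amid what is visible of it).
- ctrl.place_of(camera, target): "centre" ([column, row] in pixels: a listed point, or the origin of a listed thing).
The state is a dict: "time_s": time; "joint_pos": joint angles; "joint_velocities": joint speeds; "tau": joint torques, N m; "eef_pos": TCP position; "orientation": TCP orientation; "force": force on the tool from outside, world axes, zero at the start; "ft_torque": the same for the moment, N m; "gripper_width": finger opening in m; "grasp_force": force on a finger pad.
Only numpy, scipy, OpenCV 4.12 (cv2) and the standard library are available. Lean on these libraries where they do the work, as an engineer would, in place of code of your own. Each camera call takes 0.05 s, during which the arm holds its last target. There are 200 camera calls.

### The job

Stand the slimmer of the two steel cores fully down in the socket of the lower mould half and let go of it, then lower the upper mould half, without dropping it, over the core and onto the two dowels until it is flush, and push the pair down until the sprung lower half bottoms out. Finish while still holding the mould pressed fully down like that, and leave the thicker core, the felt wheel, the polishing bar and the jar where they are.

Things in the scene. Friction and masses are not known exactly. Their poses are not given: they have to be found in the camera images.
- lower_face (a point): Centre of the top (parting) face of the lower mould half: aluminium block 120 x 70 x 32 mm (x, y, z) on springs over a fixed dark base plate 170 x 100 mm. Face 62 mm above the bench when up. x along its length, z up. Two steel dowels, 8 mm diameter, tapered tips, stand 12 mm above the face at (x, y) = (50, 24) and (-8, -24) mm; core socket at (-36, 0) mm. Brass nozzle on the -x end.
- socket (a point): Centre of the mouth, level with the parting face, of the round socket in the lower half: 19.5 mm in diameter, 18 mm deep, with a flat floor. Same axes as lower_face.
- lower (a joint): How far the sprung lower half is pushed down (m): 0 = up (also with the core and upper half merely resting on it), 0.008 = bottomed out on its stop. From up to bottomed out the spring gives about 17 to 21 N, of which the weights of the parts supply some; the hand adds about 6 to 12 N.
- upper_face (a point): Centre of the underside of the loose upper mould half: aluminium block 120 x 70 x 26 mm, 0.45 to 0.7 kg, lying on the bench. x along its length, z up. Closed: this point and its axes coincide with lower_face, not turned end for end. Through holes seen from above: 25 mm core hole at (x, y) = (-36, 0), 9.5 mm dowel holes at (50, 24) and (-8, -24) mm.
- upper_rib (a point): Grip point of the upper half: the rib in the middle of its top, 34 mm long (x), 18 mm wide (y, grip across this) and 36 mm high. The point is on the rib's centre line, 50 mm above the underside, 12 mm below the rib's top. Axes as upper_face. When closed, the core stands 26 mm out of the block's top, 36 mm to -x of the rib's centre.
- slim_core_mid (a point): Centre (half-way up) of the slim core, a plain upright steel cylinder 18 mm in diameter and 70 mm tall, 0.13 kg, standing on the bench, z up along its axis. Fully down in the socket its centre is 17 mm above the parting face and its top 52 mm above it. Grip its upper half so that the fingers stay clear of the parting face and the dowels.
- thick_core_mid (a point): Centre (half-way up) of the spare thick core, an upright steel cylinder 28 mm in diameter and 70 mm tall standing on the bench; not used.
- buff: Spare grey felt polishing wheel lying flat, 90 mm in diameter, 22 mm thick, origin at the centre of its underside; leave alone.
- compound_bar: Red-brown bar of polishing compound, 35 x 110 x 30 mm (x, y, z), origin at the centre of its underside; leave alone.
- jar: Brown glass jar with black cap, 60 mm in diameter, 70 mm tall, origin at the centre of its underside; leave alone.
Things that resemble listed ones, but are neither listed nor needed, are in the scene too. Leave any green look-alike of the part that bears upper_face alone.

How it is judged:
By the outcome, as a careful person would: the job done as asked, in the order asked, and still so for the second after the job is handed in, while the arm keeps its last pose, push and grip.
It also fails if it takes over 64 s, if anything falls off the work surface, if the arm or the gripper's body presses on something with over 40 N, if the wrist force passes 120 N, or if a joint passes its speed limit or range.

## Working session

There is one attempt and no reset: what is moved stays moved. The work goes in short steps, Python scripts to look and compute and a tool call to move; the robot and the scene stay as the last step left them, time stands still between calls to the robot, and variables do not carry over. Pictures are saved under pics/ and viewed, at most 10 in all, crops included, and the job is handed in when it is done.

Besides the shell and the picture viewer there is one more tool, called after "Emit:" as name(argument=value, ...) on one line, values as JSON. servo_tool: Moves the arm, as the interface text tells. Its arguments: {"type":"object","properties":{"commands":{"type":"array","items":{"type":"number","minimum":-1,"maximum":1}},"force":{"type":"number"}},"required":["commands"]}

```bash
mkdir -p pics
cat > h.py <<'E'
import numpy as np, cv2
from cell import ctrl
def snap(n, save=None):
    cal=ctrl.get_calibration(n); im,d=ctrl.snapshot(n)
    if save: cv2.imwrite(f'pics/{save}.png', im[...,::-1])
    return im,d,cal
def ray(cal,px):
    K=np.array(cal['intrinsics'],float); D=np.array(cal['distortion'],float)
    p=cv2.undistortPoints(np.array([[px]],float),K,D)[0,0]
    T=np.array(cal['T']); r=T[:3,:3]@np.array([p[0],-p[1],-1.]); return T[:3,3],r
def atz(cal,px,z):
    o,r=ray(cal,px); return o+r*(z-o[2])/r[2]
def atd(cal,px,d):
    o,r=ray(cal,px); return o+r*d[int(round(px[1])),int(round(px[0]))]
def proj(cal,P):
    T=np.array(cal['T']); p=(np.atleast_2d(P)-T[:3,3])@T[:3,:3]
    p=p*[1,-1,-1]
    return cv2.projectPoints(p.reshape(-1,1,3),np.zeros(3),np.zeros(3),np.array(cal['intrinsics'],float),np.array(cal['distortion'],float))[0][:,0]
E
python3 - <<'E'
from h import *
np.set_printoptions(precision=4,suppress=True)
for n in ['top','scene']:
    im,d,cal=snap(n,n+'0')
    print(n,np.array(cal['T'])[:3])
    for t in ['lower_face','socket','upper_face','upper_rib','slim_core_mid','thick_core_mid','buff','compound_bar','jar']:
        for r in ctrl.place_of(n,t)[:4]:
            c=r['centre']
            print(t,round(r['conf'],2),np.round(c,1),atd(cal,c,d))
s=ctrl.sense(); print(s)
E
```

```text
top [[ 0.0186  0.9952 -0.0959  0.5087]
 [-0.9994  0.0214  0.0289 -0.0668]
 [ 0.0308  0.0953  0.995   0.9639]]
lower_face 0.57 [228.  229.7] [0.5583 0.0242 0.0613]
socket 0.93 [228.9 245.3] [0.5256 0.0229 0.0449]
upper_face 0.75 [361.6 242.2] [ 0.5384 -0.2692  0.0247]
upper_face 0.75 [382.5 327.3] [ 0.3555 -0.3112  0.0448]
upper_face 0.71 [436.5 234.2] [ 0.5594 -0.4401  0.0248]
upper_rib 0.66 [388.4 336.6] [ 0.3388 -0.3198  0.0605]
upper_rib 0.64 [450.  230.2] [ 0.5666 -0.4555  0.0623]
upper_rib 0.58 [369.  240.8] [ 0.5405 -0.2767  0.0637]
slim_core_mid 0.48 [123.5 198.3] [0.6224 0.2547 0.0468]
thick_core_mid 0.69 [111.2 270.7] [0.4667 0.2664 0.065 ]
buff 0.67 [294.9 126.3] [ 0.7996 -0.1165  0.0218]
compound_bar 0.82 [181.  315.7] [0.372  0.1232 0.031 ]
jar 0.84 [208.7 124.2] [0.7848 0.0724 0.069 ]
scene [[-0.4574 -0.5565  0.6936  1.2454]
 [ 0.8892 -0.2896  0.354   0.2535]
 [ 0.0039  0.7787  0.6273  0.6578]]
lower_face 0.86 [332. 217.] [0.5626 0.0295 0.0632]
socket 0.89 [339.5 206.6] [0.5162 0.0297 0.06  ]
upper_face 0.78 [221.7 191.5] [ 0.5561 -0.2709  0.0267]
upper_face 0.62 [245.9 
[... 320 characters left out ...]
mid 0.59 [448.3 234.5] [0.4813 0.2765 0.0474]
buff 0.79 [220.3 286. ] [ 0.8168 -0.1015  0.0235]
compound_bar 0.97 [390.3 203.9] [0.3864 0.1222 0.0111]
jar 0.83 [307.4 324.6] [0.8326 0.0941 0.0414]
{'time_s': 1.0, 'joint_pos': array([ 1.1413,  0.3081,  1.6338,  0.    ,  1.1997, -0.0697]), 'joint_velocities': array([ 0.001 , -0.0017,  0.0006, -0.0011,  0.0009,  0.0001]), 'tau': array([  0.0004, -41.5294, -27.7091,  -0.    ,   0.0009,   0.    ]), 'eef_pos': array([0.2201, 0.585 , 0.2313]), 'orientation': array([-0.    ,  0.1789,  0.9839, -0.    ]), 'force': array([0.1306, 0.4967, 0.4566]), 'ft_torque': array([ 0.0036,  0.0541, -0.0238]), 'grasp_force': 0.0, 'gripper_width': 0.08531983075158643}
```

Run:
```python
import cv2
a=cv2.imread('pics/top0.png'); cv2.imwrite('pics/topv.png',cv2.resize(a[90:400,60:500],(800,564),interpolation=cv2.INTER_CUBIC))
a=cv2.imread('pics/scene0.png'); cv2.imwrite('pics/scenev.png',cv2.resize(a[100:380,100:500],(800,560),interpolation=cv2.INTER_CUBIC))
```

```text
(no output)
```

View pics/topv.png

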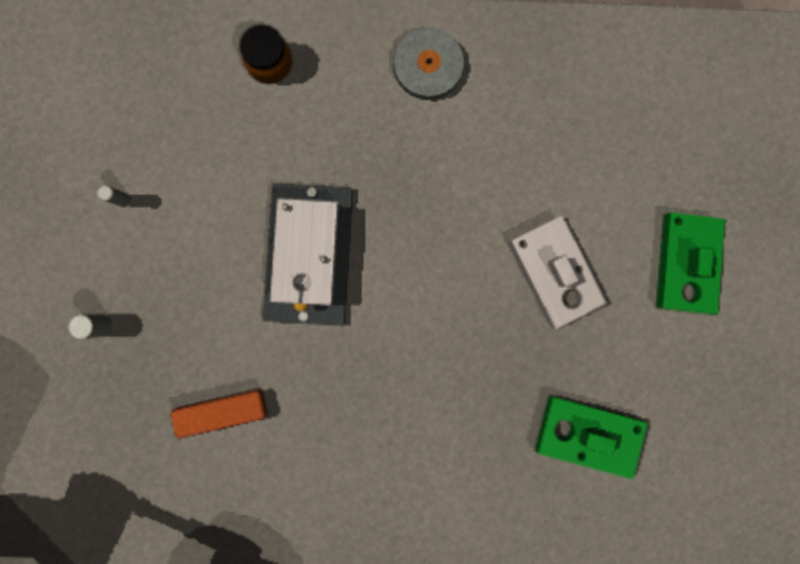

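View pics/scenev.png

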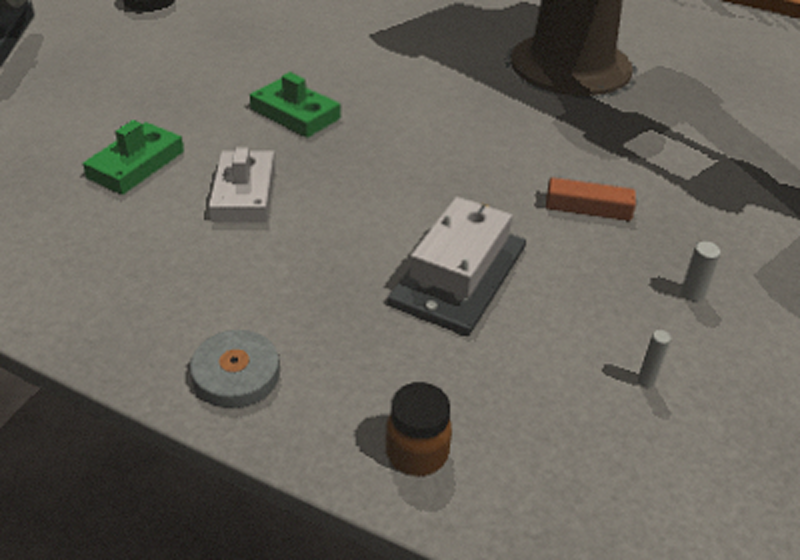

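Top crop: the slim core is at (105,193) and the thick one at (80,326). The lower half is at (303,252), with its socket at (301,281) on the robot side. The real, silver upper half is at (558,270) with its core hole at (571,297); the green look-alikes are to its right.

```bash
cat >> h.py <<'E'
def cloud(cal,d):
    v,u=np.mgrid[0:420,0:560]; K=np.array(cal['intrinsics'],float)
    p=cv2.undistortPoints(np.stack([u,v],-1).reshape(-1,1,2).astype(float),K,np.array(cal['distortion'],float))[:,0]
    T=np.array(cal['T']); z=d.reshape(-1,1)
    P=np.hstack([p[:,:1],-p[:,1:],-np.ones((len(p),1))])*z
    return (P@T[:3,:3].T+T[:3,3]).reshape(420,560,3)
def Rt(): 
    from scipy.spatial.transform import Rotation as R
    s=ctrl.sense(); q=s['orientation']; return s,R.from_quat([q[1],q[2],q[3],q[0]])
def plan(xyz,yaw=None):
    """turn about tool z first (units), then shift (units) so tcp -> xyz, tool y axis at angle yaw (mod pi)"""
    from scipy.spatial.transform import Rotation as R
    s,r=Rt(); M=r.as_matrix(); a=0.
    if yaw is not None:
        cur=np.arctan2(M[1,1],M[0,1]); a=(yaw-cur+np.pi/2)%np.pi-np.pi/2; a=-a
    N=M@R.from_rotvec([0,0,a]).as_matrix()
    sh=N.T@(np.array(xyz)-s['eef_pos'])
    print('t',round(s['time_s'],2),'tcp',np.round(s['eef_pos'],4),'tilt',np.round(M[:,2],4),'w',round(s['gripper_width'],4),'F',np.round(s['force'],1),'j6',round(s['joint_pos'][5],2))
    print(' turn wz units',round(a/.08,2),'shift units',np.round(sh/.025,2))
E
python3 - <<'E'
from h import *
np.set_printoptions(precision=4,suppress=True)
im,d,cal=snap('top'); W=cloud(cal,d)
for t,lo,hi in [('lower_face',.055,.07),('upper_face',.018,.033),('slim_core_mid',.06,.08),('thick_core_mid',.06,.08)]:
    for r in ctrl.silhouettes('top',t)[:4]:
        m=r['pixels']; c=im[m].mean(0); P=W[m]; P=P[(P[:,2]>lo)&(P[:,2]<hi)]
        if len(P)<4: print(t,'few',m.sum()); continue
        rc=cv2.minAreaRect(P[:,:2].astype(np.float32)*1000)
        print(t,round(r['conf'],2),np.round(r['centre'],1),'col',c.round(),len(P),'z',np.median(P[:,2]),rc,'mean',P.mean(0))
s,r=Rt();C=np.array(ctrl.get_calibration('wrist')['T'])
print('cam in tool',r.as_matrix().T@(C[:3,3]-s['eef_pos']),'\n',r.as_matrix().T@C[:3,:3],ctrl.get_calibration('wrist')['intrinsics'])
E
```

```text
lower_face 0.87 [225.3 226.9] col [177. 165. 155.] 1802 z 0.06164158390788743 ((557.98876953125, 27.275527954101562), (70.35039520263672, 128.2610321044922), 87.83921813964844) mean [0.5614 0.0268 0.0616]
lower_face 0.59 [109.5 271.5] col [112. 110. 100.] 102 z 0.06791374067244754 ((468.9463195800781, 279.6326904296875), (24.260000228881836, 28.126066207885742), 10.289774894714355) mean [0.4694 0.277  0.0664]
upper_face 0.77 [363.3 241. ] col [162. 151. 142.] 1380 z 0.02567009026314082 ((545.3244018554688, -281.40740966796875), (120.22479248046875, 71.25787353515625), 27.4656982421875) mean [ 0.5468 -0.2786  0.0256]
upper_face 0.69 [385.1 329.5] col [ 21. 111.  35.] 1392 z 0.02566597097463763 ((345.2732238769531, -323.6510925292969), (120.18161010742188, 71.0001449584961), 74.66624450683594) mean [ 0.3461 -0.3227  0.0256]
upper_face 0.61 [439.6 233.1] col [ 18. 102.  31.] 1365 z 0.025659505517542036 ((559.534423828125, -451.0557861328125), (72.30525970458984, 119.68991088867188), 84.50335693359375) mean [ 0.5611 -0.448   0.0256]
thick_core_mid 0.65 [111.2 273.7] col [108. 106.  97.] 148 z 0.06929374274441102 ((470.0443115234375, 278.5882873535156), (25.08255386352539, 25.435710906982422), 1.2503734827041626) mean [0.4704 0.2782 0.0688]
cam in tool [ 0.0852 -0.0006 -0.1423] 
 [[-0.0005  0.9447  0.3279]
 [ 1.      0.0004  0.0003]
 [ 0.0001  0.3279 -0.9447]] [[364.1417   0.     282.7434]
 [  0.     364.1417 212.0475]
 [  0.       0.       1.    ]]
```

Run:
```python
from h import *
cal=ctrl.get_calibration('top'); p=atz(cal,(117.8,196),.07); print(p)
plan([p[0],p[1],.15],np.radians(87.8))
```

```text
[0.62417773 0.25905305 0.07      ]
t 1.25 tcp [0.2201 0.585  0.2313] tilt [-0.e+00 -1.e-04 -1.e+00] w 0.0855 F [ 0.2 -0.5 -0.7] j6 -0.07
 turn wz units -4.02 shift units [-16.65 -12.41   3.25]
```

Emit:
servo_tool(commands=[-1,0,0,0,0,0,-1,-1,0,0,0,0,0,-1,-1,0,0,0,0,0,-1,-1,0,0,0,0,0,-1,-1,-0.83,-0.62,0,0,0,0,-1,-0.83,-0.62,0,0,0,0,-1,-0.83,-0.62,0,0,0,0,-1,-0.83,-0.62,0,0,0,0])

```text
time_s: 1.92
eef_pos: [0.3011, 0.5191, 0.2313]
orientation: [0.0, 0.019, 1.0, 0.0]
force: [-0.6, 0.3, -0.1]
gripper_width: 0.0856
grasp_force: 0.0
```

Emit:
servo_tool(commands=[-1,-0.83,-0.62,0,0,0,0,-1,-0.83,-0.62,0,0,0,0,-1,-0.83,-0.62,0,0,0,0,-1,-0.83,-0.62,0,0,0,0,-1,-0.83,-0.62,0,0,0,0,-1,-0.83,-0.62,0,0,0,0,-1,-0.83,-0.62,0,0,0,0,-1,-0.83,-0.62,0,0,0,0])

```text
time_s: 2.58
eef_pos: [0.4624, 0.3883, 0.2314]
orientation: [0.0, 0.02, 1.0, 0.0]
force: [-0.3, -0.7, -0.4]
gripper_width: 0.0851
grasp_force: 0.0
```

Emit:
servo_tool(commands=[-1,-0.83,-0.62,0.4,0,0,0,-1,-0.83,-0.62,0.4,0,0,0,-1,-0.83,-0.62,0.4,0,0,0,-1,-0.83,-0.62,0.4,0,0,0,-1,-0.83,-0.62,0.4,0,0,0,-1,-0.83,-0.62,0.4,0,0,0,-1,-0.83,-0.62,0.4,0,0,0,-1,-0.83,-0.62,0.4,0,0,0])

```text
time_s: 3.25
eef_pos: [0.6234, 0.2578, 0.1508]
orientation: [0.0, 0.02, 1.0, 0.0]
force: [0.0, 0.8, 0.5]
gripper_width: 0.0851
grasp_force: 0.0
```

Run:
```python
from h import *
np.set_printoptions(precision=4,suppress=True)
im,d,cal=snap('wrist','w1'); W=cloud(cal,d)
plan([.624,.259,.15],np.radians(87.8))
m=(W[...,2]>.064)&(W[...,2]<.078)&(np.hypot(W[...,0]-.624,W[...,1]-.259)<.05)
print(m.sum(),W[m].mean(0),cv2.minEnclosingCircle(W[m][:,:2].astype(np.float32)*1000))
for r in ctrl.place_of('wrist','slim_core_mid'): print(r['conf'],r['centre'],atz(cal,r['centre'],.035))
```

```text
t 3.3 tcp [0.6263 0.2537 0.1486] tilt [ 0.0015 -0.0034 -1.    ] w 0.0857 F [ 1.8 -1.4 -1.2] j6 -1.2
 turn wz units -0.05 shift units [ 0.1   0.21 -0.06]
578 [0.6221 0.2602 0.0693] ((622.9951171875, 260.33746337890625), 9.011979103088379)
0.71 [288.1, 207.3] [0.6239 0.2613 0.035 ]
```

View pics/w1.png

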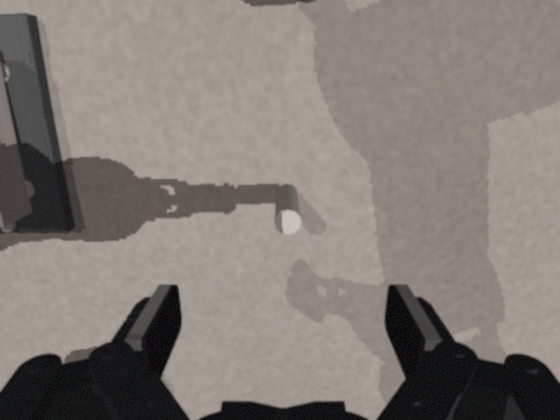

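The wrist view shows the slim core's top at (288,221), standing free between the open fingers.

Emit:
servo_tool(commands=[-1,0.1,0.21,1,0,0,0,-1,0,0,0.6,0,0,0,-1,0,0,0,0,0,0,-1,0,0,0,0,0,0])

```text
time_s: 3.68
eef_pos: [0.6181, 0.264, 0.1096]
orientation: [-0.002, 0.019, 1.0, -0.001]
force: [0.6, -1.3, 0.3]
gripper_width: 0.0855
grasp_force: 0.0
```

Run:
```python
from h import *
np.set_printoptions(precision=4,suppress=True)
im,d,cal=snap('wrist'); W=cloud(cal,d)
m=(W[...,2]>.064)&(W[...,2]<.078)&(np.hypot(W[...,0]-.624,W[...,1]-.259)<.03)
(c,r)=cv2.minEnclosingCircle(W[m][:,:2].astype(np.float32)); print(m.sum(),W[m].mean(0),c,r)
plan([c[0],c[1],.036],np.radians(87.8))
```

```text
777 [0.6216 0.2604 0.0691] (0.6225157976150513, 0.26030415296554565) 0.00901414081454277
t 3.73 tcp [0.6194 0.2644 0.1111] tilt [-0.0011 -0.0004 -1.    ] w 0.0854 F [ 0.2 -0.4  0.9] j6 -1.19
 turn wz units -0.01 shift units [-0.14 -0.16  3.  ]
```

Emit:
servo_tool(commands=[-1,-0.14,-0.14,0.4,0,0,0,-1,0,0,0.6,0,0,0,-1,0,0,0.8,0,0,0,-1,0,0,0.8,0,0,0,-1,0,0,0.4,0,0,0,-1,0,0,0,0,0,0,-1,0,0,0,0,0,0])

```text
time_s: 4.32
eef_pos: [0.6229, 0.2601, 0.0353]
orientation: [-0.001, 0.02, 1.0, -0.0]
force: [-0.6, 0.4, 0.3]
gripper_width: 0.0855
grasp_force: 0.0
```

Run:
```python
from h import *
plan([.6225,.2603,.036],np.radians(87.8))
```

```text
t 4.32 tcp [0.6229 0.2601 0.0353] tilt [-1.7e-03 -6.0e-04 -1.0e+00] w 0.0855 F [-0.6  0.4  0.3] j6 -1.2
 turn wz units -0.02 shift units [ 0.02  0.01 -0.03]
```

Centred; close.

Emit:
servo_tool(commands=[1,0,0,0,0,0,0,1,0,0,0,0,0,0,1,0,0,0,0,0,0,1,0,0,0,0,0,0,1,0,0,0,0,0,0,1,0,0,0,0,0,0,1,0,0,0,0,0,0,1,0,0,0,0,0,0], force=50)

```text
time_s: 4.98
eef_pos: [0.624, 0.2607, 0.0371]
orientation: [0.001, 0.02, 1.0, 0.0]
force: [-0.2, 0.7, 2.9]
gripper_width: 0.0167
grasp_force: 48.9
```

Emit:
servo_tool(commands=[1,0,0,0,0,0,0,1,0,0,0,0,0,0,1,0,0,-0.5,0,0,0,1,0,0,-1,0,0,0,1,0,0,-1,0,0,0,1,0,0,-1,0,0,0,1,0,0,-1,0,0,0,1,0,0,0,0,0,0])

```text
time_s: 5.65
eef_pos: [0.6271, 0.2616, 0.1553]
orientation: [0.005, 0.02, 1.0, 0.002]
force: [1.1, 1.0, -0.5]
gripper_width: 0.0168
grasp_force: 48.8
```

Run:
```python
from h import *
a=np.radians(-2.16); s=np.array([.558,.0273])+np.array([np.cos(a),np.sin(a)])*-.036
print(s)
plan([s[0],s[1],.17],np.radians(87.8)); print(ctrl.sense()['grasp_force'])
```

```text
[0.52202558 0.02865685]
t 5.65 tcp [0.6271 0.2616 0.1553] tilt [ 0.0098  0.0032 -0.9999] w 0.0168 F [ 1.1  1.  -0.5] j6 -1.2
 turn wz units -0.02 shift units [ 3.84 -9.47 -0.66]
48.82093219435774
```

Emit:
servo_tool(commands=[1,0.48,-0.88,-0.1,0,0,0,1,0.48,-0.88,-0.1,0,0,0,1,0.48,-0.88,-0.1,0,0,0,1,0.48,-0.88,-0.1,0,0,0,1,0.48,-0.88,-0.1,0,0,0,1,0.48,-0.88,0,0,0,0,1,0.48,-0.88,0,0,0,0,1,0.48,-0.88,0,0,0,0])

```text
time_s: 6.32
eef_pos: [0.5186, 0.0873, 0.16]
orientation: [-0.001, 0.02, 1.0, -0.0]
force: [0.5, -0.2, -1.9]
gripper_width: 0.0163
grasp_force: 48.9
```

Emit:
servo_tool(commands=[1,0,0,0,0,0,0,1,0,0,0,0,0,0,1,0,0,0,0,0,0,1,0,0,0,0,0,0])

```text
time_s: 6.65
eef_pos: [0.521, 0.089, 0.1611]
orientation: [0.0, 0.02, 1.0, 0.0]
force: [-0.1, 0.7, -0.8]
gripper_width: 0.0168
grasp_force: 49.0
```

```bash
cat >> h.py <<'E'
def face(im,d,cal,zc,cen,tol=.006):
    W=cloud(cal,d); m=(abs(W[...,2]-zc)<tol)&(np.hypot(W[...,0]-cen[0],W[...,1]-cen[1])<.085)
    m=cv2.morphologyEx(m.astype(np.uint8),cv2.MORPH_OPEN,np.ones((5,5)))
    n,l,st,_=cv2.connectedComponentsWithStats(m); k=1+st[1:,4].argmax(); m=l==k
    P=W[m]; rc=cv2.minAreaRect(P[:,:2].astype(np.float32)*1000)
    return m,P,rc
E
python3 - <<'E'
from h import *
np.set_printoptions(precision=4,suppress=True)
im,d,cal=snap('wrist','w2')
plan([.522,.0287,.17],np.radians(87.8))
m,P,rc=face(im,d,cal,.062,(.558,.027)); print(rc,P.mean(0))
for t in ['socket','lower_face']:
    for r in ctrl.place_of('wrist',t): print(t,r['conf'],r['centre'],atz(cal,r['centre'],.062))
cv2.imwrite('pics/w2.png',np.hstack([im[:,:,::-1]]))
E
```

```text
t 6.7 tcp [0.5211 0.0891 0.1611] tilt [ 0.0003  0.0002 -1.    ] w 0.0166 F [-0.4  0.3 -1.3] j6 -1.45
 turn wz units -0.01 shift units [-0.13 -2.41 -0.35]
((555.38037109375, 26.790571212768555), (70.75318145751953, 127.98589324951172), 88.04254150390625) [0.5482 0.025  0.0614]
socket 0.91 [198.6, 224.4] [0.5263 0.0283 0.062 ]
socket 0.65 [536.1, 119.5] [0.461  0.2594 0.062 ]
lower_face 0.78 [198.5, 268.7] [0.5615 0.0241 0.062 ]
lower_face 0.22 [197.2, 219.6] [0.5226 0.0278 0.062 ]
```

View pics/w2.png

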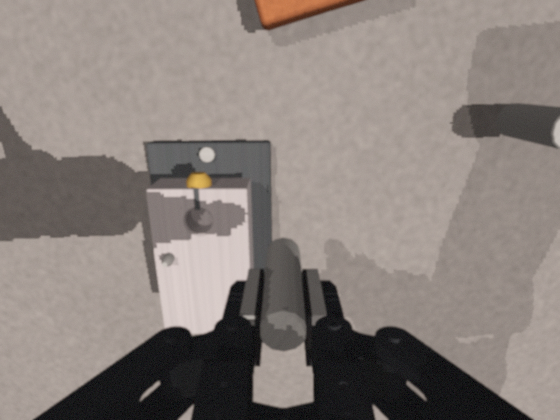

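Wrist view: the core is held upright (bottom end near (284,250)). The socket mouth is at (199,218) with the runner groove and brass nozzle (199,180) above it, and one dowel is at (167,258).

```bash
cat >> h.py <<'E'
def holefit(im,d,cal,zf,guess,R,dz=.004):
    """circle fit of a hole mouth of radius R in plane z=zf, from rays that go below it"""
    W=cloud(cal,d); C=np.array(cal['T'])[:3,3]
    r=W-C; X=C+r*((zf-C[2])/np.where(abs(r[...,2:])<1e-6,1,r[...,2:]))
    m=(W[...,2]<zf-dz)&(d>0)&(np.hypot(X[...,0]-guess[0],X[...,1]-guess[1])<R*1.9)
    g=np.mgrid[-8:8.1:.25,-8:8.1:.25].reshape(2,-1).T/1000+np.array(guess)[:2]
    solid=(abs(W[...,2]-zf)<dz)&(np.hypot(X[...,0]-guess[0],X[...,1]-guess[1])<R*3)
    A=X[m][:,:2];B=X[solid][:,:2]
    sc=[(np.hypot(*(A-c).T)<R).sum()-(np.hypot(*(B-c).T)<R).sum() for c in g]
    sc=np.array(sc); best=g[sc>=sc.max()-1].mean(0)
    return best,sc.max(),m.sum(),solid.sum()
E
python3 - <<'E'
from h import *
np.set_printoptions(precision=4,suppress=True)
im,d,cal=snap('wrist'); W=cloud(cal,d); s=ctrl.sense(); print(s['eef_pos'])
print(holefit(im,d,cal,.0617,(.523,.028),.00975))
for z in np.arange(.115,.205,.01):
    m=(abs(W[...,2]-z)<.005)&(np.hypot(W[...,0]-s['eef_pos'][0],W[...,1]-s['eef_pos'][1])<.012)
    if m.sum()>5: print(round(z,3),m.sum(),W[m].mean(0),np.percentile(W[m],[2,98],axis=0)[:,:2].ravel())
print(W[200:270:6,199,2], W[218,170:230:4,2])
b=im[130:330,130:330,::-1]; cv2.imwrite('pics/w2c.png',cv2.resize(b,(600,600),interpolation=cv2.INTER_CUBIC))
E
```

```text
[0.5209 0.089  0.1612]
(array([0.5237, 0.0287]), np.int64(356), np.int64(454), np.int64(4364))
0.125 99 [0.5133 0.0888 0.1279] [0.5112 0.0802 0.5193 0.0969]
0.135 276 [0.5132 0.0888 0.1352] [0.5111 0.0805 0.5186 0.097 ]
0.145 294 [0.5133 0.089  0.1452] [0.5111 0.0802 0.519  0.0972]
0.155 349 [0.5129 0.0888 0.1551] [0.5108 0.0806 0.5179 0.0969]
0.165 447 [0.5128 0.0889 0.1652] [0.5107 0.0804 0.5168 0.097 ]
0.175 534 [0.5128 0.0889 0.1751] [0.5107 0.0804 0.517  0.097 ]
0.185 683 [0.513  0.0889 0.1852] [0.5108 0.0803 0.517  0.0971]
0.195 2139 [0.519  0.0887 0.1942] [0.5115 0.0788 0.5276 0.0982]
[0.0615 0.0624 0.043  0.0438 0.0444 0.0561 0.0609 0.061  0.0607 0.0612
 0.0614 0.0619] [0.0611 0.0613 0.0608 0.0612 0.059  0.0485 0.0441 0.0443 0.0442 0.0436
 0.0436 0.0614 0.0608 0.0618 0.0625]
```

View pics/w2c.png

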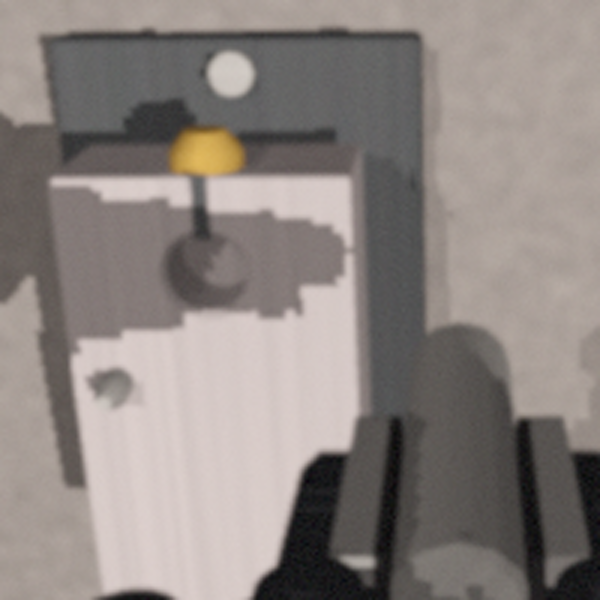

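Run:
```python
from h import *
np.set_printoptions(precision=4,suppress=True,linewidth=150)
im,d,cal=snap('wrist'); W=cloud(cal,d)
for dz in (.0015,.002,.003,.004): print(dz,holefit(im,d,cal,.0614,(.525,.028),.00975,dz))
for c in (194,204): print(c,W[202:240,c,2]*1000, im[202:240,c].mean(1).round())
for r in (204,207,234,237): print(r,atz(cal,(199,r),.0614))
print(atz(cal,(199,220.5),.0614))
m,P,rc=face(im,d,cal,.0614,(.55,.027),.002); print(rc,cv2.boxPoints(rc))
```

```text
0.0015 (array([0.524 , 0.0283]), np.int64(442), np.int64(502), np.int64(4188))
0.002 (array([0.524 , 0.0285]), np.int64(407), np.int64(475), np.int64(4312))
0.003 (array([0.524 , 0.0285]), np.int64(365), np.int64(453), np.int64(4378))
0.004 (array([0.524 , 0.0285]), np.int64(341), np.int64(441), np.int64(4409))
194 [60.9683 61.1618 61.144  62.0576 60.5977 62.3044 60.0885 43.2457 44.4488 44.0617 43.2031 43.9557 43.4301 43.5109 42.7556 43.3789 44.0794 43.3662
 45.3154 44.0994 45.1398 46.9964 48.554  48.8886 52.7739 53.2727 55.3623 56.0549 58.2758 59.5381 61.1596 61.3519 60.92   61.6196 60.9183 61.4641
 61.3614 61.0718] [ 89.  90.  95.  96.  93.  88.  83.  81.  88.  90.  90.  88.  92.  92.  93.  91.  89.  90.  81.  81.  76.  75.  73.  72.  73.  82.  84.  79.  85.
  93. 106. 137. 173. 195. 203. 205. 204. 205.]
204 [60.8207 61.1644 62.7536 61.3098 61.2557 61.887  60.4588 60.359  43.6839 43.6393 43.8911 42.7195 43.6283 43.6722 43.0328 44.7224 43.8547 43.9448
 44.2533 42.8111 42.7544 44.7215 44.2197 43.5931 45.2085 46.503  48.6629 51.7502 55.3482 57.3869 60.8674 59.9298 61.3142 61.8505 61.5359 61.5944
 61.023  61.3086] [125. 123. 124. 122. 124. 122. 112. 102.  99. 100. 110. 120. 123. 125. 124. 125. 127. 123. 124. 124. 126. 122. 121. 111.  98.  91.  93.  92.  89.
  98. 112. 144. 171. 190. 200. 204. 204. 203.]
204 [0.5112 0.0302 0.0614]
207 [0.5134 0.03   0.0614]
234 [0.5338 0.0276 0.0614]
237 [0.5362 0.0273 0.0614]
[0.5235 0.0288 0.0614]
((558.593505859375, 26.601512908935547), (70.39754486083984, 122.44784545898438), 87.82278442382812) [[496.0766  -6.2459]
 [618.436  -10.8978]
 [621.1105  59.449 ]
 [498.751   64.1008]]
```

Run:
```python
from h import *
plan([.5249,.0287,.105],np.radians(87.82))
```

```text
t 6.9 tcp [0.5208 0.089  0.1612] tilt [-0.  0. -1.] w 0.0161 F [-0.6  0.1 -1.5] j6 -1.45
 turn wz units -0.01 shift units [-0.26 -2.4   2.25]
```

Emit:
servo_tool(commands=[1,-0.06,-0.6,0.1,0,0,0,1,-0.06,-0.6,0.3,0,0,0,1,-0.06,-0.6,0.5,0,0,0,1,-0.08,-0.6,0.6,0,0,0,1,0,0,0.6,0,0,0,1,0,0,0.15,0,0,0,1,0,0,0,0,0,0,1,0,0,0,0,0,0])

```text
time_s: 7.57
eef_pos: [0.5249, 0.0286, 0.1052]
orientation: [-0.0, 0.02, 1.0, 0.0]
force: [1.2, -0.3, -1.6]
gripper_width: 0.0166
grasp_force: 49.1
```

Run:
```python
from h import *
np.set_printoptions(precision=4,suppress=True,linewidth=150)
im,d,cal=snap('wrist','w3'); W=cloud(cal,d); s=ctrl.sense(); e=s['eef_pos']
plan([.5249,.0287,.0794],np.radians(87.82))
for z in np.arange(.075,.15,.01):
    m=(abs(W[...,2]-z)<.005)&(np.hypot(W[...,0]-e[0],W[...,1]-e[1])<.012)
    if m.sum()>5: print(round(z,3),m.sum(),np.percentile(W[m],[2,98],axis=0)[:,:2].ravel())
cv2.imwrite('pics/w3c.png',cv2.resize(im[120:360,180:380,::-1],(500,600),interpolation=cv2.INTER_CUBIC))
```

```text
t 7.62 tcp [0.5254 0.0287 0.1057] tilt [ 0.0012  0.0001 -1.    ] w 0.0162 F [ 0.5  0.3 -0.7] j6 -1.56
 turn wz units -0.01 shift units [0.02 0.   1.05]
0.075 252 [0.515  0.0199 0.5229 0.0365]
0.085 284 [0.515  0.0201 0.5227 0.0367]
0.095 323 [0.5149 0.0198 0.5225 0.0365]
0.105 404 [0.5146 0.0201 0.5207 0.0362]
0.115 504 [0.5147 0.0198 0.5209 0.0365]
0.125 599 [0.5147 0.0199 0.5207 0.0364]
0.135 2029 [0.5149 0.0198 0.5312 0.0362]
0.145 502 [0.5179 0.0179 0.5331 0.0382]
```

View pics/w3c.png

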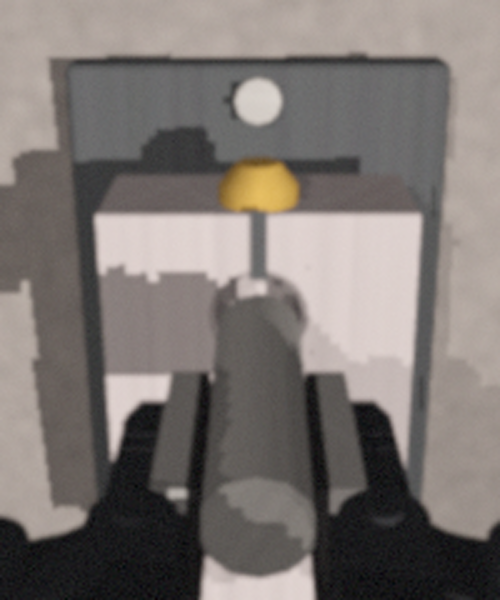

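The crop shows the core's lower end (258,320) centred over the socket mouth. Lowering it gently.

Emit:
servo_tool(commands=[1,0,0,0.2,0,0,0,1,0,0,0.2,0,0,0,1,0,0,0.15,0,0,0,1,0,0,0.1,0,0,0,1,0,0,0,0,0,0])

```text
time_s: 8.03
eef_pos: [0.5244, 0.0283, 0.0881]
orientation: [-0.0, 0.02, 1.0, 0.0]
force: [0.2, -0.0, -1.2]
gripper_width: 0.017
grasp_force: 49.2
```

Emit:
servo_tool(commands=[1,0,0,0.15,0,0,0,1,0,0,0.12,0,0,0,1,0,0,0,0,0,0,1,0,0,0,0,0,0])

```text
time_s: 8.37
eef_pos: [0.5245, 0.0282, 0.0818]
orientation: [-0.0, 0.02, 1.0, 0.0]
force: [-0.4, 0.1, -0.9]
gripper_width: 0.0168
grasp_force: 49.2
```

Emit:
servo_tool(commands=[1,0,0,0.06,0,0,0,1,0,0,0.06,0,0,0,1,0,0,0,0,0,0,1,0,0,0,0,0,0])

```text
time_s: 8.7
eef_pos: [0.5252, 0.0281, 0.0808]
orientation: [0.0, 0.02, 1.0, -0.0]
force: [-3.0, 0.1, 10.2]
gripper_width: 0.017
grasp_force: 50.3
```

Emit:
servo_tool(commands=[0,0,0,-0.05,0,0,0,0,0,0,0,0,0,0,0,0,0,0,0,0,0,0,0,0,0,0,0,0,0,0,0,0,0,0,0,0,0,0,0,0,0])

```text
schema error: expected a multiple of 7 numbers
```

Emit:
servo_tool(commands=[0,0,0,-0.5,0,0,0,0,0,0,-1,0,0,0,0,0,0,-1,0,0,0,0,0,0,-1,0,0,0,-1,0,0,-0.5,0,0,0,-1,0,0,0,0,0,0,-1,0,0,0,0,0,0])

```text
time_s: 9.28
eef_pos: [0.5254, 0.0281, 0.1799]
orientation: [0.001, 0.02, 1.0, -0.0]
force: [0.3, -0.8, -0.4]
gripper_width: 0.0771
grasp_force: 0.0
```

Run:
```python
from h import *
np.set_printoptions(precision=4,suppress=True,linewidth=150)
im,d,cal=snap('wrist','w4'); W=cloud(cal,d)
m=(W[...,2]>.1)&(W[...,2]<.13)&(np.hypot(W[...,0]-.524,W[...,1]-.0285)<.025)
t=m&(W[...,2]>np.percentile(W[m][:,2],50))
print('core top z',np.percentile(W[m][:,2],[50,90,98]))
m=m&(W[...,2]>.11)
print(cv2.minEnclosingCircle(W[m][:,:2].astype(np.float32)*1000),W[m].mean(0))
f,P,rc=face(im,d,cal,.0614,(.558,.027),.003); print(rc,np.median(P[:,2]))
for g,n in [((.05,.024),'d1'),((-.008,-.024),'d2')]:
    a=np.radians(-2.18);c=np.array([.5600,.0267]); q=c+[np.cos(a)*g[0]-np.sin(a)*g[1],np.sin(a)*g[0]+np.cos(a)*g[1]]
    k=(W[...,2]>.069)&(W[...,2]<.078)&(np.hypot(W[...,0]-q[0],W[...,1]-q[1])<.012)
    print(n,q,k.sum(),W[k].mean(0) if k.sum() else '')
plan([.5453,-.2814,.2],np.radians(117.5))
```

```text
core top z [0.1133 0.1143 0.1147]
((523.9166259765625, 27.626976013183594), 9.102447509765625) [0.5231 0.0277 0.1134]
((557.9208984375, 26.759668350219727), (70.33799743652344, 126.07760620117188), 87.8769302368164) 0.06156596938796305
d1 [0.6109 0.0488] 61 [0.6093 0.0489 0.0716]
d2 [0.5511 0.003 ] 74 [0.5504 0.0032 0.0716]
t 9.33 tcp [0.5242 0.0281 0.1786] tilt [-0.0005 -0.     -1.    ] w 0.0835 F [-0.2 -0.2  0.3] j6 -1.56
 turn wz units -6.5 shift units [  4.97 -11.37  -0.86]
```

View pics/w4.png

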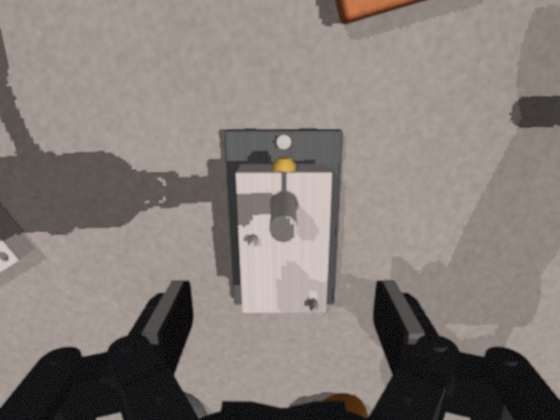

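Wrist view: the core stands in the socket (283,215) with its top at z = 0.1135, which is fully seated. The dowels show at (250,239) and (311,303). Now the upper half.

Emit:
servo_tool(commands=[-1,0,0,-0.4,0,0,-0.8,-1,0,0,-0.4,0,0,-0.8,-1,0,0,0,0,0,-0.8,-1,0,0,0,0,0,-0.8,-1,0,0,0,0,0,-0.8,-1,0,0,0,0,0,-0.8,-1,0,0,0,0,0,-0.8,-1,0,0,0,0,0,-0.9])

```text
time_s: 10.0
eef_pos: [0.5231, 0.0282, 0.1967]
orientation: [-0.002, -0.239, 0.971, 0.001]
force: [-0.3, -0.7, -0.4]
gripper_width: 0.0854
grasp_force: 0.0
```

Emit:
servo_tool(commands=[-1,0.35,-0.81,0,0,0,0,-1,0.35,-0.81,0,0,0,0,-1,0.35,-0.81,0,0,0,0,-1,0.35,-0.81,0,0,0,0,-1,0.35,-0.81,0,0,0,0,-1,0.35,-0.81,0,0,0,0,-1,0.35,-0.81,0,0,0,0,-1,0.35,-0.81,0,0,0,0])

```text
time_s: 10.67
eef_pos: [0.536, -0.1485, 0.1966]
orientation: [-0.002, -0.238, 0.971, 0.001]
force: [0.6, -0.2, 0.8]
gripper_width: 0.0855
grasp_force: 0.0
```

Emit:
servo_tool(commands=[-1,0.35,-0.81,0.3,0,0,0,-1,0.35,-0.81,0.5,0,0,0,-1,0.35,-0.81,0.5,0,0,0,-1,0.35,-0.81,0.5,0,0,0,-1,0.35,-0.81,0.4,0,0,0,-1,0.35,-0.81,0,0,0,0,-1,0,0,0,0,0,0,-1,0,0,0,0,0,0])

```text
time_s: 11.33
eef_pos: [0.5456, -0.28, 0.1416]
orientation: [-0.001, -0.237, 0.972, 0.002]
force: [-1.1, -0.2, 0.1]
gripper_width: 0.0851
grasp_force: 0.0
```

```bash
cat > up.py <<'E'
from h import *
np.set_printoptions(precision=4,suppress=True,linewidth=150)
im,d,cal=snap('wrist','w5'); W=cloud(cal,d)
f,P,rc=face(im,d,cal,.0256,(.5453,-.2814),.004); print('block',rc,np.median(P[:,2]))
m=(W[...,2]>.055)&(W[...,2]<.07)&(np.hypot(W[...,0]-.5453,W[...,1]+.2814)<.035)
rr=cv2.minAreaRect(W[m][:,:2].astype(np.float32)*1000); print('rib',m.sum(),rr,np.median(W[m][:,2]))
(w,h),a=rr[1],rr[2]; yaw=a+90 if w>h else a
c=np.array(rr[0])/1000; yaw=yaw%180
print('yaw y',yaw); plan([c[0],c[1],.031],np.radians(yaw))
E
python3 up.py
```

```text
block ((543.7747802734375, -281.2204284667969), (120.24959564208984, 70.42858123779297), 27.351743698120117) 0.02562298472173813
rib 1368 ((543.472900390625, -281.2044982910156), (33.82341766357422, 17.730369567871094), 26.862234115600586) 0.06150939766629421
yaw y 116.86223411560059
t 11.38 tcp [ 0.5458 -0.2792  0.1421] tilt [-0.0029  0.0024 -1.    ] w 0.0853 F [0.3 0.6 0.3] j6 -2.59
 turn wz units 0.13 shift units [ 0.11 -0.05  4.44]
```

Emit:
servo_tool(commands=[-1,0.09,-0.05,0.5,0,0,0.04,-1,0,0,0.8,0,0,0,-1,0,0,0.8,0,0,0,-1,0,0,0.8,0,0,0,-1,0,0,0.8,0,0,0,-1,0,0,0.5,0,0,0,-1,0,0,0.15,0,0,0,-1,0,0,0,0,0,0])

```text
time_s: 12.05
eef_pos: [0.5444, -0.2806, 0.0336]
orientation: [-0.001, -0.237, 0.972, 0.001]
force: [0.1, 0.0, -0.0]
gripper_width: 0.0854
grasp_force: 0.0
```

Run:
```python
from h import *
plan([.5437,-.2812,.031],np.radians(117.35))
```

```text
t 12.05 tcp [ 0.5444 -0.2806  0.0336] tilt [-0.0029  0.0018 -1.    ] w 0.0854 F [ 0.1  0.  -0. ] j6 -2.6
 turn wz units 0.01 shift units [ 0.04 -0.01  0.1 ]
```

Emit:
servo_tool(commands=[1,0.04,0,0.1,0,0,0,1,0,0,0,0,0,0,1,0,0,0,0,0,0,1,0,0,0,0,0,0,1,0,0,0,0,0,0,1,0,0,0,0,0,0,1,0,0,0,0,0,0,1,0,0,0,0,0,0], force=110)

```text
time_s: 12.72
eef_pos: [0.5449, -0.2823, 0.0338]
orientation: [0.0, -0.236, 0.972, 0.0]
force: [-1.2, 2.0, 5.6]
gripper_width: 0.0163
grasp_force: 108.8
```

Emit:
servo_tool(commands=[1,0,0,0,0,0,0,1,0,0,0,0,0,0,1,0,0,0,0,0,0,1,0,0,-0.1,0,0,0,1,0,0,-0.2,0,0,0,1,0,0,-0.4,0,0,0,1,0,0,-0.4,0,0,0,1,0,0,-0.4,0,0,0])

```text
time_s: 13.38
eef_pos: [0.5445, -0.2825, 0.0709]
orientation: [-0.0, -0.236, 0.972, 0.0]
force: [-0.3, 0.8, -4.5]
gripper_width: 0.016
grasp_force: 107.4
```

Run:
```python
from h import *
plan([.5600,.0267,.18],np.radians(87.85))
```

```text
t 13.38 tcp [ 0.5445 -0.2825  0.0709] tilt [-4.e-04  2.e-04 -1.e+00] w 0.016 F [-0.3  0.8 -4.5] j6 -2.6
 turn wz units 6.43 shift units [-0.16 12.38 -4.36]
```

Emit:
servo_tool(commands=[1,0,0,-0.6,0,0,0.4,1,0,0,-0.8,0,0,0.7,1,0,0,-0.8,0,0,0.8,1,0,0,-0.8,0,0,0.8,1,0,0,-0.8,0,0,0.8,1,0,0,-0.6,0,0,0.8,1,0,0,0,0,0,0.8,1,0,0,0,0,0,0.8])

```text
time_s: 14.05
eef_pos: [0.546, -0.2833, 0.1836]
orientation: [0.002, -0.001, 1.0, -0.001]
force: [0.1, 0.0, -4.7]
gripper_width: 0.0162
grasp_force: 107.5
```

Emit:
servo_tool(commands=[1,0,0.4,0,0,0,0.5,1,0,0.8,0,0,0,0,1,0,0.8,0,0,0,0,1,0,0.8,0,0,0,0,1,0,0.8,0,0,0,0,1,0,0.8,0,0,0,0,1,0,0.8,0,0,0,0,1,0,0.7,0,0,0,0])

```text
time_s: 14.72
eef_pos: [0.5494, -0.1338, 0.1813]
orientation: [0.001, 0.017, 1.0, 0.0]
force: [0.6, 0.2, -4.3]
gripper_width: 0.0162
grasp_force: 107.8
```

Emit:
servo_tool(commands=[1,0,0.7,0,0,0,0,1,0,0.4,0,0,0,0,1,0,0,0,0,0,0,1,0,0,0,0,0,0,1,0,0,0,0,0,0])

```text
time_s: 15.13
eef_pos: [0.5506, -0.1084, 0.1807]
orientation: [0.0, 0.018, 1.0, -0.001]
force: [-0.3, -0.6, -5.1]
gripper_width: 0.0158
grasp_force: 107.9
```

Run:
```python
from h import *
np.set_printoptions(precision=4,suppress=True,linewidth=150)
im,d,cal=snap('wrist','w6'); W=cloud(cal,d)
plan([.5600,.0267,.18],np.radians(87.85)); e=ctrl.sense()['eef_pos']
zt=e[2]-.0055
m=(abs(W[...,2]-zt)<.006)&(np.hypot(W[...,0]-e[0],W[...,1]-e[1])<.075)
print(m.sum(),np.median(W[m][:,2]),cv2.minAreaRect(W[m][:,:2].astype(np.float32)*1000))
for t in ['lower_face','socket','upper_face','upper_rib','slim_core_mid']:
    for r in ctrl.place_of('wrist',t)[:2]: print(t,round(r['conf'],2),r['centre'])
```

```text
t 15.18 tcp [ 0.5506 -0.1086  0.1806] tilt [ 0.0005 -0.0009 -1.    ] w 0.0165 F [-0.1 -0.5 -5.1] j6 -1.81
 turn wz units 0.02 shift units [-0.17  5.42  0.02]
19134 0.1724772688495308 ((550.6002197265625, -109.0750503540039), (70.7701644897461, 121.04302978515625), 88.0909194946289)
lower_face 0.56 [459.6, 210.4]
socket 0.86 [471.0, 163.1]
upper_face 0.65 [282.8, 251.4]
upper_face 0.42 [282.0, 307.8]
upper_rib 0.64 [281.2, 307.3]
slim_core_mid 0.84 [483.0, 170.8]
```

View pics/w6.png

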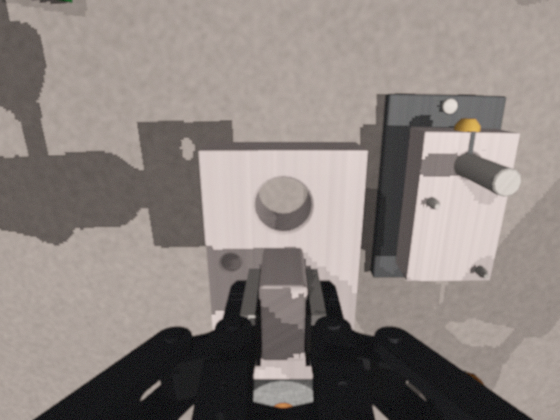

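The wrist view shows the upper half held level, its core hole at (284,203) and a dowel hole at (231,262). The whole lower half is visible at right: core (507,180), dowels (431,203) and (479,271).

```bash
cat > al.py <<'E'
from h import *
np.set_printoptions(precision=4,suppress=True,linewidth=150)
im,d,cal=snap('wrist'); W=cloud(cal,d); s,r=Rt(); e=s['eef_pos']
zt=e[2]-.008; near=np.hypot(W[...,0]-e[0],W[...,1]-e[1])
m=(abs(W[...,2]-zt)<.004)&(near<.075); P=W[m]
A=np.c_[P[:,:2]-P[:,:2].mean(0),np.ones(len(P))]; k=np.linalg.lstsq(A,P[:,2],rcond=None)[0]; print('upper slope x,y',k, 'tool tilt',r.as_matrix()[:,2])
rc=cv2.minAreaRect(P[:,:2].astype(np.float32)*1000); print('upper',rc)
yu=np.radians(rc[2]-90 if rc[1][0]<rc[1][1] else rc[2]); print('yaw',np.degrees(yu))
cu=np.array(rc[0])/1000; R2=lambda a:np.array([[np.cos(a),-np.sin(a)],[np.sin(a),np.cos(a)]])
for q,Rr in [((-.036,0),.0125),((-.008,-.024),.00475)]:
    g=cu+R2(yu)@q; h=holefit(im,d,cal,k[2],g,Rr,.002); print('hole',q,h[1:], 'err in block frame mm',(R2(yu).T@(h[0]-cu)-q)*1000)
# lower
f,P,rl=face(im,d,cal,.0615,(.56,.0267),.003)
f=cv2.morphologyEx(f.astype(np.uint8),cv2.MORPH_OPEN,np.ones((31,31)))>0
P=W[f]; rl=cv2.minAreaRect(P[:,:2].astype(np.float32)*1000); print('lower',rl,np.median(P[:,2]))
B=np.c_[P[:,:2]-P[:,:2].mean(0),np.ones(len(P))]; print('lower slope',np.linalg.lstsq(B,P[:,2],rcond=None)[0])
t=(W[...,2]>.1115)&(W[...,2]<.118)&(np.hypot(W[...,0]-.524,W[...,1]-.028)<.016)
print('core top',cv2.minEnclosingCircle(W[t][:,:2].astype(np.float32)*1000),W[t].mean(0))
yl=np.radians(-2.15)
for q in [(.05,.024),(-.008,-.024)]:
    g=np.array([.56,.0267])+R2(yl)@q
    t=(W[...,2]>.0655)&(W[...,2]<.08)&(np.hypot(W[...,0]-g[0],W[...,1]-g[1])<.012)
    z=W[t][:,2]; hi=W[t][z>np.percentile(z,60)]
    print('dowel',q,t.sum(),'pred',g,'all',W[t].mean(0),'tip',hi.mean(0), 'ext',np.percentile(W[t][:,:2],[3,97],axis=0).ravel())
E
python3 al.py
```

```text
upper slope x,y [-0.0011  0.0012  0.172 ] tool tilt [-0.0001 -0.0001 -1.    ]
upper ((550.322998046875, -108.86959838867188), (70.60296630859375, 120.9754638671875), 87.9967041015625)
yaw -2.0032958984375
hole (-0.036, 0) (np.int64(2225), np.int64(2346), np.int64(14475)) err in block frame mm [-0.2498 -0.0087]
hole (-0.008, -0.024) (np.int64(244), np.int64(274), np.int64(1863)) err in block frame mm [-1.1287  0.0856]
lower ((0.0, 0.0), (0.0, 0.0), 0.0) nan
lower slope [0. 0. 0.]
core top ((523.669677734375, 27.497516632080078), 9.398512840270996) [0.5234 0.0268 0.1134]
dowel (0.05, 0.024) 100 pred [0.6109 0.0488] all [0.6093 0.0476 0.0703] tip [0.6101 0.0479 0.0729] ext [0.6066 0.0454 0.6123 0.0511]
dowel (-0.008, -0.024) 112 pred [0.5511 0.003 ] all [0.5504 0.0021 0.0705] tip [0.551  0.0028 0.073 ] ext [ 0.5475 -0.0007  0.554   0.0056]
  return _methods._mean(a, axis=axis, dtype=dtype,
  ret = ret.dtype.type(ret / rcount)
al.py:16: RuntimeWarning: Mean of empty slice.
  B=np.c_[P[:,:2]-P[:,:2].mean(0),np.ones(len(P))]; print('lower slope',np.linalg.lstsq(B,P[:,2],rcond=None)[0])
  ret = um.true_divide(
```

Run:
```python
from h import *
plan([.5601,.0269,.1806],np.radians(87.75))
```

```text
t 15.48 tcp [ 0.5504 -0.1081  0.1802] tilt [-1.e-04 -1.e-04 -1.e+00] w 0.0161 F [ 0.2  0.1 -4.6] j6 -1.81
 turn wz units 0.04 shift units [-0.18  5.41 -0.02]
```

Emit:
servo_tool(commands=[1,-0.04,0.6,0,0,0,0,1,-0.04,0.8,0,0,0,0,1,-0.03,0.8,0,0,0,0,1,-0.03,0.8,0,0,0,0,1,-0.03,0.8,0,0,0,0.04,1,0,0.8,0,0,0,0,1,0,0.5,0,0,0,0,1,0,0.3,0,0,0,0])

```text
time_s: 16.15
eef_pos: [0.5595, 0.0285, 0.1802]
orientation: [-0.0, 0.018, 1.0, 0.0]
force: [0.3, -0.9, -5.3]
gripper_width: 0.0162
grasp_force: 108.2
```

Emit:
servo_tool(commands=[1,0,0,0,0,0,0,1,0,0,0,0,0,0,1,0,0,0,0,0,0])

```text
time_s: 16.4
eef_pos: [0.5595, 0.0263, 0.1802]
orientation: [-0.0, 0.019, 1.0, -0.0]
force: [-0.1, 0.2, -4.6]
gripper_width: 0.0161
grasp_force: 108.2
```

Run:
```python
from h import *
np.set_printoptions(precision=4,suppress=True,linewidth=150)
im,d,cal=snap('wrist','w7'); W=cloud(cal,d)
plan([.5601,.0269,.118],np.radians(87.75)); e=ctrl.sense()['eef_pos']
m=(abs(W[...,2]-e[2]+.008)<.004)&(np.hypot(W[...,0]-e[0],W[...,1]-e[1])<.075)
print('upper',cv2.minAreaRect(W[m][:,:2].astype(np.float32)*1000))
t=(W[...,2]>.1105)&(W[...,2]<.118)&(np.hypot(W[...,0]-.524,W[...,1]-.028)<.016)
print('core top',t.sum(),W[t].mean(0) if t.sum() else '')
```

```text
t 16.45 tcp [0.5595 0.0262 0.1802] tilt [-0.     -0.0006 -1.    ] w 0.0166 F [-0.9 -0.9 -5.6] j6 -1.56
 turn wz units 0.0 shift units [-0.02  0.03  2.49]
upper ((559.5951538085938, 25.67559051513672), (70.67964935302734, 121.13370513916016), 87.94324493408203)
core top 238 [0.5285 0.0272 0.1136]
```

Emit:
servo_tool(commands=[1,-0.02,0.03,0.3,0,0,0,1,0,0,0.5,0,0,0,1,0,0,0.5,0,0,0,1,0,0,0.5,0,0,0,1,0,0,0.4,0,0,0,1,0,0,0.2,0,0,0,1,0,0,0,0,0,0,1,0,0,0,0,0,0])

```text
time_s: 17.12
eef_pos: [0.5597, 0.0279, 0.1196]
orientation: [-0.001, 0.019, 1.0, -0.0]
force: [-0.0, 0.9, -4.3]
gripper_width: 0.0161
grasp_force: 108.3
```

```bash
cat > al2.py <<'E'
from h import *
np.set_printoptions(precision=4,suppress=True,linewidth=150)
im,d,cal=snap('wrist'); W=cloud(cal,d)
plan([.5601,.0269,.118],np.radians(87.75)); s,r=Rt(); e=s['eef_pos']
m=(abs(W[...,2]-e[2]+.008)<.004)&(np.hypot(W[...,0]-e[0],W[...,1]-e[1])<.075)
P=W[m]; rc=cv2.minAreaRect(P[:,:2].astype(np.float32)*1000); print('upper',rc)
R2=lambda a:np.array([[np.cos(a),-np.sin(a)],[np.sin(a),np.cos(a)]]); yu=np.radians(rc[2]-90); c=np.array(rc[0])/1000
g=c+R2(yu)@[-.036,0]; h=holefit(im,d,cal,e[2]-.008,g,.0125,.002); print('core hole',h[0])
t=(W[...,2]>.1115)&(W[...,2]<.118)&(np.hypot(W[...,0]-.524,W[...,1]-.028)<.012)
print('core top',t.sum(),cv2.minEnclosingCircle(W[t][:,:2].astype(np.float32)*1000) if t.sum() else '')
dh=c+R2(yu)@[-.008,-.024]; px=proj(cal,[dh[0],dh[1],e[2]-.008])[0]; print(dh,px)
x,y=px.astype(int)
crop=lambda cx,cy,n:cv2.resize(im[cy-n:cy+n,cx-n:cx+n,::-1],(400,400),interpolation=cv2.INTER_CUBIC)
px2=proj(cal,[g[0],g[1],e[2]-.008])[0].astype(int)
cv2.imwrite('pics/al2.png',np.hstack([crop(x,y,24),crop(px2[0],px2[1],60)]))
E
python3 al2.py
```

```text
t 17.17 tcp [0.5605 0.0279 0.1204] tilt [ 0.0006 -0.     -1.    ] w 0.0163 F [ 0.2 -0.  -4.4] j6 -1.56
 turn wz units 0.01 shift units [ 0.01 -0.04  0.1 ]
upper ((559.7477416992188, 27.35296630859375), (70.60797882080078, 120.96060943603516), 87.90489959716797)
core hole [0.523  0.0287]
core top 1270 ((525.2330322265625, 26.766794204711914), 10.611719131469727)
[0.5509 0.0037] [230.2554 264.8471]
```

View pics/al2.png

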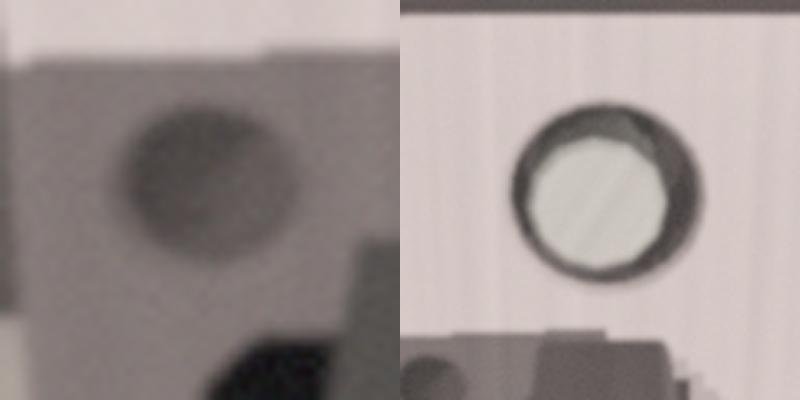

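The left crop shows the dowel hole, dark with nothing clear inside. The right crop shows the core (598,203) inside the core hole (607,193), about 1.3 mm off in each axis, which fits its play. I'll settle and nudge to the target.

Emit:
servo_tool(commands=[1,0,0,0,0,0,0,1,0,0,0,0,0,0,1,0,0,0,0,0,0,1,0,0,0,0,0,0])

```text
time_s: 17.5
eef_pos: [0.5604, 0.028, 0.1209]
orientation: [0.001, 0.019, 1.0, -0.0]
force: [0.5, -0.1, -4.7]
gripper_width: 0.016
grasp_force: 108.3
```

```bash
python3 al2.py
```

```text
t 17.55 tcp [0.5603 0.0279 0.1207] tilt [ 0.0008 -0.0001 -1.    ] w 0.0166 F [-1.1 -0.1 -5.6] j6 -1.56
 turn wz units 0.01 shift units [ 0.01 -0.04  0.11]
upper ((560.4063110351562, 27.410564422607422), (70.5453109741211, 120.97959899902344), 87.96092987060547)
core hole [0.5242 0.0287]
core top 1272 ((524.14208984375, 26.004379272460938), 10.450386047363281)
[0.5516 0.0037] [230.66   263.8729]
```

Emit:
servo_tool(commands=[1,0.024,-0.03,0.15,0,0,0,1,0,0,0.2,0,0,0,1,0,0,0.1,0,0,0,1,0,0,0.1,0,0,0,1,0,0,0,0,0,0,1,0,0,0,0,0,0])

```text
time_s: 18.05
eef_pos: [0.5591, 0.0272, 0.106]
orientation: [-0.0, 0.019, 1.0, -0.0]
force: [0.1, -0.0, -5.0]
gripper_width: 0.0165
grasp_force: 108.3
```

Emit:
servo_tool(commands=[1,0,0,0.06,0,0,0,1,0,0,0.06,0,0,0,1,0,0,0.04,0,0,0,1,0,0,0,0,0,0])

```text
time_s: 18.38
eef_pos: [0.5596, 0.0272, 0.1024]
orientation: [0.0, 0.019, 1.0, 0.0]
force: [0.5, -0.2, -4.3]
gripper_width: 0.0164
grasp_force: 108.2
```

Emit:
servo_tool(commands=[1,0,0,0.08,0,0,0,1,0,0,0.08,0,0,0,1,0,0,0,0,0,0,1,0,0,0,0,0,0])

```text
time_s: 18.72
eef_pos: [0.5596, 0.0273, 0.0985]
orientation: [0.0, 0.019, 1.0, 0.0]
force: [1.0, 0.1, -5.5]
gripper_width: 0.0159
grasp_force: 108.2
```

Emit:
servo_tool(commands=[1,0,0,0.08,0,0,0,1,0,0,0.06,0,0,0,1,0,0,0,0,0,0,1,0,0,0,0,0,0])

```text
time_s: 19.05
eef_pos: [0.5598, 0.0272, 0.0958]
orientation: [0.0, 0.019, 1.0, -0.0]
force: [-1.5, 1.2, 1.0]
gripper_width: 0.0165
grasp_force: 109.0
```

Emit:
servo_tool(commands=[1,0,0,0.08,0,0,0,1,0,0,0.08,0,0,0,1,0,0,0.06,0,0,0,1,0,0,0,0,0,0,1,0,0,0,0,0,0])

```text
time_s: 19.47
eef_pos: [0.5598, 0.0272, 0.091]
orientation: [0.0, 0.019, 1.0, -0.0]
force: [-3.1, -0.1, 7.7]
gripper_width: 0.0162
grasp_force: 109.7
```

Emit:
servo_tool(commands=[1,0,0,0.08,0,0,0,1,0,0,0.06,0,0,0,1,0,0,0,0,0,0,1,0,0,0,0,0,0])

```text
time_s: 19.8
eef_pos: [0.5598, 0.0272, 0.0879]
orientation: [0.0, 0.019, 1.0, -0.0]
force: [-3.8, 1.0, 8.6]
gripper_width: 0.016
grasp_force: 110.3
```

Emit:
servo_tool(commands=[1,0,0,0.04,0,0,0,1,0,0,0,0,0,0,1,0,0,0,0,0,0])

```text
time_s: 20.05
eef_pos: [0.5598, 0.0272, 0.0877]
orientation: [0.0, 0.019, 1.0, -0.0]
force: [-6.7, 0.2, 14.3]
gripper_width: 0.0162
grasp_force: 111.3
```

Emit:
servo_tool(commands=[1,0,0,0.03,0,0,0,1,0,0,0,0,0,0,1,0,0,0,0,0,0])

```text
time_s: 20.3
eef_pos: [0.5598, 0.0272, 0.0877]
orientation: [-0.0, 0.019, 1.0, -0.0]
force: [-7.7, 1.0, 18.5]
gripper_width: 0.0163
grasp_force: 111.8
```

Run:
```python
from h import *
np.set_printoptions(precision=4,suppress=True,linewidth=150)
im,d,cal=snap('wrist'); W=cloud(cal,d); e=ctrl.sense()['eef_pos']
m=(abs(W[...,2]-e[2]+.008)<.004)&(np.hypot(W[...,0]-e[0],W[...,1]-e[1])<.075); P=W[m]
A=np.c_[P[:,:2]-P[:,:2].mean(0),np.ones(len(P))]; print('top plane',np.linalg.lstsq(A,P[:,2],rcond=None)[0],'expect z',.062+.026-.008)
t=(np.hypot(W[...,0]-.524,W[...,1]-.0277)<.007)&(W[...,2]>.09); print('core top',np.median(W[t][:,2]),'expect',.106)
print(cv2.minAreaRect(P[:,:2].astype(np.float32)*1000))
im,d,cal=snap('scene','s2')
c=proj(cal,[.56,.027,.07])[0].astype(int); cv2.imwrite('pics/s2c.png',cv2.resize(im[c[1]-80:c[1]+80,c[0]-100:c[0]+100,::-1],(800,600),interpolation=cv2.INTER_CUBIC))
plan([.56,.027,.0875])
```

```text
top plane [-0.001   0.001   0.0796] expect z 0.07999999999999999
core top 0.10563248185872529 expect 0.106
((559.7374267578125, 26.557254791259766), (70.66675567626953, 120.9196548461914), 87.79146575927734)
t 20.4 tcp [0.5598 0.0272 0.0877] tilt [-0.0001 -0.0001 -1.    ] w 0.0161 F [-6.5 -0.7 17.2] j6 -1.56
 turn wz units 0.0 shift units [-0.01 -0.01  0.01]
```

View pics/s2c.png

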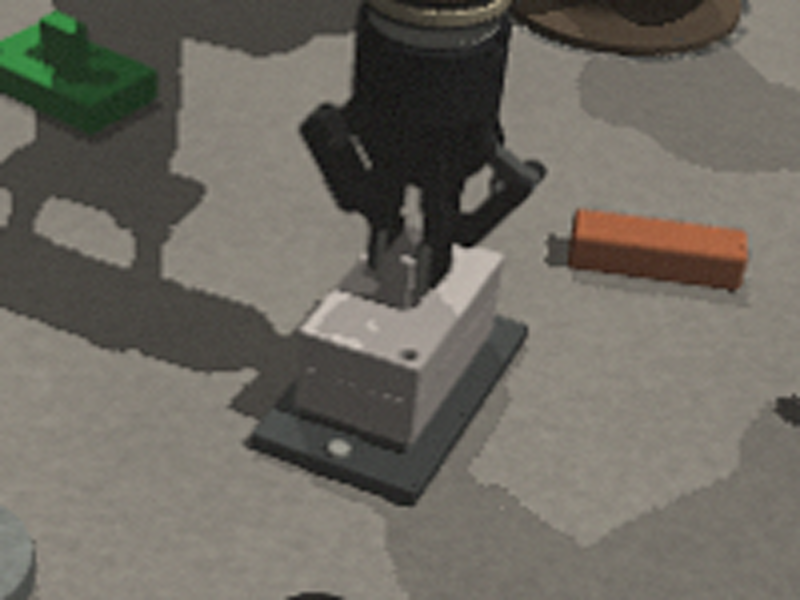

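The scene crop shows the halves flush (seam around (355,385)) and pushed down. The core stands 26 mm proud and the push is steady at about 17 N, so I'm handing in.

```bash
python3 -c "
from cell import ctrl
print(ctrl.close_job())"
```

```text
the job is handed in; nothing more can be done
None
```

The slim core is fully down in the socket, the upper half is flush on the dowels, and I handed the job in at about 20 s with the mould held bottomed out at about 17 N; the thick core, felt wheel, polishing bar and jar were not touched.

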